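Line up the rotary stage's dial and set the readout

ROBOT

A 6-joint arm with a two-finger parallel gripper is mounted at the origin on the work surface. World frame = base frame: x ahead of the robot, y to its left, z up, the work surface at z = 0. Lengths are in m, angles in rad, forces in N, time in s.
With the tool pointing down it reaches from about 0.3 to 1 m from the base axis. Payload 5.1 kg.
Tool frame: the origin (TCP) lies at the very end of the fingers, on their centre line; the grasp point (between the pads) lies 19 mm behind it (r.grasp_offset is the distance from the TCP to the grasp point, in m); z points along the fingers, x is the direction in which the jaws open and shut, and the axes are right-handed (so a half turn about z gives the same grasp; the last joint's range is limited). The gripper opens to 95 mm and grips with 3 to 60 N. Pads are 20 mm wide; open, the fingers measure 119 mm over their backs; the gripper's body (75 mm by 180 mm) begins 59 mm behind the grasp point.
Start: joints at [1.236, 0.124, 1.65, -0, 1.367, -0.083], TCP at [0.162, 0.629, 0.215] pointing down, gripper open.
Joint ranges: [-2.61, 2.61], [-1.02, 2.33], [0.03, 2.71], [-1.35, 4.49], [0.32, 2.68], [-2.91, 2.91]. Speed limits (rad/s): [2.57, 2.57, 3.14, 3.14, 3.14, 3.14].

INTERFACE

Orientations are given as a unit quaternion [x, y, z, w].
In Python, from cell import r, eyes gives the robot as it stands.
- The arm moves only by the tool step_arm, never from a script. Its arguments are lists of equal length, an entry for each row: "xyz": the shift along the world's x, y, z scaled (see below), a list of three; "delta_rot": the turn, a rotation vector about the world's x, y, z scaled (see below), a list of three. In form: {"xyz": [[x, y, z], ...], "delta_rot": [[wx, wy, wz], ...]}. A call has 1 to 8 rows; each row shifts and turns the commanded pose from where the row before left it; what a row does not reach is not made up. The controller multiplies each number of a shift by 200 mm and each number of a turn by pi rad. A row lasts 1/10 s, in which the tool goes at most 50 mm and 8.59 degrees, less where a joint would pass 70% of its speed; a pose out of reach is approached as far as the arm can. A call with a number of a shift or a turn outside -1 to 1 is refused whole. A call with a gripper value outside its range is refused whole. "jaw" is the closure, from -1 (fully open) to 1 (shut), set as the call begins (left out, the last holds). The fingers move at their own pace and stop on an object; "force" is the grip in N (left out, the last holds). Time passes only in rows, so rows that do not move let the fingers close. It gives the time, the measured TCP pose, the force and the opening at its end, in the units of the state.
- r.state(): the state, without advancing time (a new reading comes with each control period).
- eyes.capture(name): name is "scene" or "top"; returns (picture, depth): 384x512x3 uint8, red, green, blue; 384x512 float32, m along the optical axis (not along the pixel's ray), 0 where there is no reading.
- eyes.camera_info(name): a dict with "fx", "fy", "cx", "cy" (pixels), "distortion" ([k1, k2, p1, p2, k3] as OpenCV has them; the pictures are not rectified), "T" (4x4, takes a point from camera to world coordinates). Camera axes: x right, y up, looking along -z (the intrinsics and any distortion apply to the point x, -y, -z); pixel columns grow to the right and rows downward; lengths in m; the calibration is good to about 2 mm. A picture is of the moment at which its call begins. camera_info takes no time and is no camera call.
- r.job_done(): hands the job in, once; it reports no verdict.
The state is a dict: "t": time; "joints": joint angles; "qvel": joint speeds; "tau": joint torques, N m; "eef_pos": TCP position; "tcp_rot": TCP orientation; "ft_force": force on the tool from outside, world axes, zero at the start; "torque": the same for the moment, N m; "gripper_width": finger opening in m.
Only numpy, scipy, OpenCV 4.12 (cv2) and the standard library are available. Lean on these libraries where they do the work, as an engineer would, in place of code of your own. Each camera call takes 0.05 s, during which the arm holds its last target.

TASK

Turn the dial of the rotary stage by pushing its upright fin round with your fingertips, without pinching it, until the index mark on the dial lines up with the long target line on the scale collar. Then press the large round key on the readout box fully down and let it go; do not press it while the dial is off the line. Leave the dial on the line, and do not disturb the loose parts lying about.

Things in the scene. Friction and masses are not known exactly. Their poses are not given: they have to be found in the camera images.
- dial_centre (a point): centre of the dial on its flat top face, 36 mm above the bench. The stage is a dark round base 196 mm across, fixed to the bench; in it turns an aluminium dial 138 mm across about a vertical axis through this point. A small steel part (44 mm across, up to 20 mm above the dial face) is bolted at its middle. The axes of this point turn with the dial: x points to the index mark, z up.
- index_mark (a point): outer end of the index mark, at the dial's rim (70 mm from the centre, height 36 mm). The mark is the one black line on the dial, 4 mm wide and 40 mm long, radial, opposite the fin.
- target_line (a point): inner end of the target line, at the seam between dial and collar (70 mm from the dial's centre, height 36 mm). The aluminium scale collar (71 to 92 mm radius, fixed, level with the dial face) has 23 short thin black lines and this long broad one, 21 mm long and 4 mm wide; it lies at any angle.
- fin_top (a point): middle of the top edge of the dial's upright steel fin, 66 mm above the bench, 51 mm from the dial's centre, opposite the index mark. The fin stands radially, 30 mm long (36 to 66 mm from the centre), 12 mm thick (two 6 mm plates, dial_c4 and dial_c5) and 30 mm tall above the dial face, with clear space on both sides. Pushing its flat side turns the dial.
- dial (a joint): angle of the dial in rad, growing anticlockwise seen from above; turns from -6 to 6, so it can be turned either way to the line. Its friction (0.1 N m, about 2 N at the fin) keeps it where it is left.
- key_top (a point): centre of the top of the large round key (28 mm across, in a black housing) on the grey readout box, 57 mm above the bench; it goes straight down. The box, 90 x 110 x 35 mm, is fixed; it has a blank dark screen and two small square keys that do not matter. Equipment taller than the fin (up to 210 mm) stands only along the far edge and the sides of the bench.
- key (a joint): travel of the round key in m: 0 released, 0.006 fully down (takes 5 N); it springs back.
- flange: loose steel flanged part, 60 mm across, 36 mm tall, standing; origin at the centre of its underside. To be left alone.
- spacer: loose steel ring, 38 mm across, 8 mm thick; origin at the centre of its underside. To be left alone.
- collet: loose dark steel collet, 22 mm across, 34 mm tall, standing; origin at the centre of its underside. To be left alone.
- vial: loose small glass vial with white cap, 26 mm across, 50 mm tall, standing; origin at the centre of its underside. To be left alone.
- driver: loose screwdriver lying on the bench, black handle; x along its length towards the tip. To be left alone.
- dish: loose shallow glass dish, 80 mm across, 18 mm tall; origin at the centre of its underside. To be left alone.
- plug: loose brass plug, 28 mm across, 25 mm tall, standing; origin at the centre of its underside. To be left alone.

How it is judged:
On the way, in this order (a step that is already met when the one before it is completed fails the run):
1. the dial stands still with its index mark within 3 mm of the target line (horizontal distance between index_mark and target_line below 0.003 m and velocity of joint dial between -0.05 and 0.05 rad/s), for 0.3 s.
2. the round key is pressed down (at least 4.5 of its 6 mm) with the dial on the line (horizontal distance between index_mark and target_line below 0.003 m and value of joint key above 0.0045 m), for 0.05 s.
At the end, for the whole second after the job is handed in: index mark within 3 mm (at the seam) of the target line, dial at rest, round key up again (less than 2 mm down) (all of step 1 and value of joint key below 0.002 m); the robot touches nothing.
It fails at once if the round key is pressed while the index mark is off the target line (value of joint key above 0.003 m and not (horizontal distance between index_mark and target_line below 0.003 m)).
It fails at once if the fin is pinched: both of its sides are pressed by the fingers at once (contact force between the fingers and dial_c4 above 1 N and contact force between the fingers and dial_c5 above 1 N).
It fails at once if a loose part is lifted or shifted more than 15 mm (distance of any of flange, spacer, collet, vial, driver, dish, plug from where it was at the start of the episode above 0.015 m).
It also fails if it takes over 54 s, if anything falls off the work surface, if the arm or the gripper's body presses on something with over 40 N, if the wrist force passes 120 N, or if a joint passes its speed limit or range.

## Working session

There is one attempt and no reset: what is moved stays moved. The work goes in short steps, Python scripts to look and compute and a tool call to move; the robot and the scene stay as the last step left them, time stands still between calls to the robot, and variables do not carry over. Pictures are saved under pics/ and viewed, and the job is handed in when it is done.

Besides the shell and the picture viewer there is one more tool, called after "Emit:" by a JSON object that holds its "api" and its "payload". step_arm: Moves the arm, as the interface text tells. Shifts and turns lie within -1 to 1; 1 stands for 200 mm of shift or pi rad of turn. Its arguments: {"type":"object","properties":{"xyz":{"type":"array","items":{"type":"array","items":{"type":"number"}}},"delta_rot":{"type":"array","items":{"type":"array","items":{"type":"number"}}},"jaw":{"type":"number"},"force":{"type":"number"}},"required":["xyz","delta_rot"]}

```bash
mkdir -p pics; ls; python3 - <<'E'
from cell import r,eyes
import cv2,numpy as np
for n in("scene","top"):
    p,d=eyes.capture(n); cv2.imwrite(f"pics/{n}0.png",p[:,:,::-1]); np.save(f"pics/{n}0.npy",d)
    i=eyes.camera_info(n); print(n,i)
print(r.state())
E
```

```text
pics
scene {'fx': 496.59145062706074, 'fy': 496.59145062706074, 'cx': 258.38625114283417, 'cy': 201.89425999653395, 'distortion': array([0.06178897, 0.        , 0.        , 0.        , 0.        ]), 'T': array([[ 0.74141428, -0.51208062,  0.43367995,  1.10273411],
       [ 0.67101886,  0.57173363, -0.47207451, -0.59289732],
       [-0.00620921,  0.64101021,  0.76750723,  0.99317226],
       [ 0.        ,  0.        ,  0.        ,  1.        ]])}
top {'fx': 392.75514067805415, 'fy': 392.75514067805415, 'cx': 249.05141203052628, 'cy': 182.0301762213498, 'distortion': array([0.03731288, 0.        , 0.        , 0.        , 0.        ]), 'T': array([[ 0.01650389,  0.99274022, -0.11914056,  0.4686123 ],
       [-0.99979213,  0.01781178,  0.00992117, -0.00918947],
       [ 0.01197125,  0.11895205,  0.99282783,  1.03291851],
       [ 0.        ,  0.        ,  0.        ,  1.        ]])}
{'t': 0.1, 'joints': array([ 1.23643011e+00,  1.24440759e-01,  1.65152760e+00, -1.10833592e-05,
        1.36749084e+00, -8.26132242e-02]), 'qvel': array([ 1.81201508e-03,  9.03748953e-04, -2.43355741e-03, -8.07706494e-04,
       -1.09105429e-03, -1.20605903e-05]), 'tau': array([ 3.40149718e-04, -4.18887269e+01, -3.61093426e+01,  7.76480441e-02,
        4.62415523e-02, -6.35061701e-05]), 'eef_pos': array([0.16176635, 0.62895439, 0.21351522]), 'tcp_rot': array([ 7.90284382e-01,  6.12739524e-01, -7.79262721e-04,  5.13586406e-04]), 'ft_force': array([ 0.42181573,  0.56356837, -0.36002203]), 'torque': array([-0.05841965, -0.065036  ,  0.00558466]), 'gripper_width': 0.09504259994203607}
```

View pics/scene0.png

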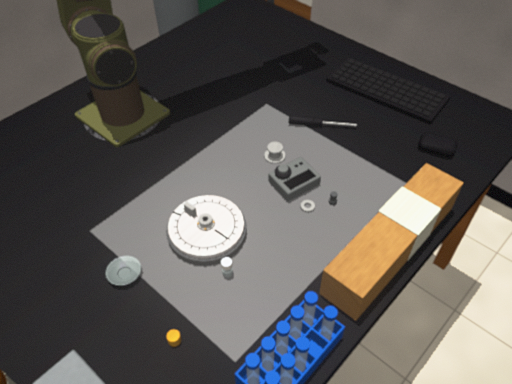

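View pics/top0.png

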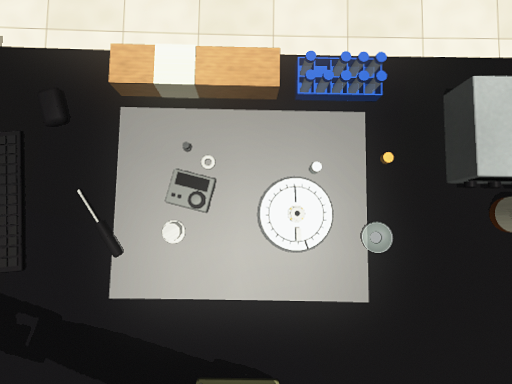

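```bash
cat > h.py <<'E'
from cell import r,eyes
import cv2,numpy as np
def ray(n,u,v):
    i=eyes.camera_info(n); K=np.array([[i['fx'],0,i['cx']],[0,i['fy'],i['cy']],[0,0,1]])
    x,y=cv2.undistortPoints(np.array([[[u,v]]],float),K,i['distortion'])[0,0]
    T=i['T']; return T[:3,3],T[:3,:3]@np.array([x,-y,-1])
def atz(n,u,v,z):
    o,d=ray(n,u,v); return o+d*(z-o[2])/d[2]
def proj(n,P):
    i=eyes.camera_info(n); K=np.array([[i['fx'],0,i['cx']],[0,i['fy'],i['cy']],[0,0,1]])
    T=i['T']; p=(np.atleast_2d(P)-T[:3,3])@T[:3,:3]; p=p*[1,-1,-1]
    return cv2.projectPoints(p,np.zeros(3),np.zeros(3),K,i['distortion'])[0][:,0]
def tri(a,b):
    A=[];B=[]
    M=np.zeros((3,3));w=np.zeros(3)
    for n,u,v in(a,b):
        o,d=ray(n,u,v); d=d/np.linalg.norm(d);Q=np.eye(3)-np.outer(d,d);M+=Q;w+=Q@o
    return np.linalg.solve(M,w)
def crop(n,p,x0,y0,w,h,s,f):
    c=cv2.resize(p[y0:y0+h,x0:x0+w,::-1],None,fx=s,fy=s,interpolation=cv2.INTER_CUBIC)
    for k in range(0,w,10): cv2.putText(c,str(x0+k),(k*s,8),0,.3,(0,0,255)); cv2.line(c,(k*s,8),(k*s,14),(0,0,255))
    for k in range(0,h,10): cv2.putText(c,str(y0+k),(0,k*s+4),0,.3,(0,0,255))
    cv2.imwrite(f,c)
E
python3 - <<'E'
from h import *
p=cv2.imread('pics/top0.png')[:,:,::-1]; s=cv2.imread('pics/scene0.png')[:,:,::-1]
crop('top',p,255,172,84,84,7,'pics/t1.png'); crop('top',p,155,160,70,50,10,'pics/t2.png')
crop('s',s,160,188,90,80,7,'pics/s1.png'); crop('s',s,260,150,70,50,10,'pics/s2.png')
E
```

```text
(no output)
```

View pics/t1.png

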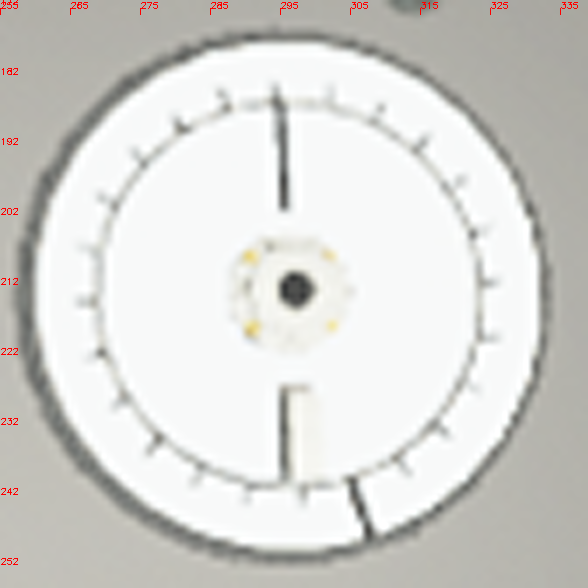

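View pics/t2.png

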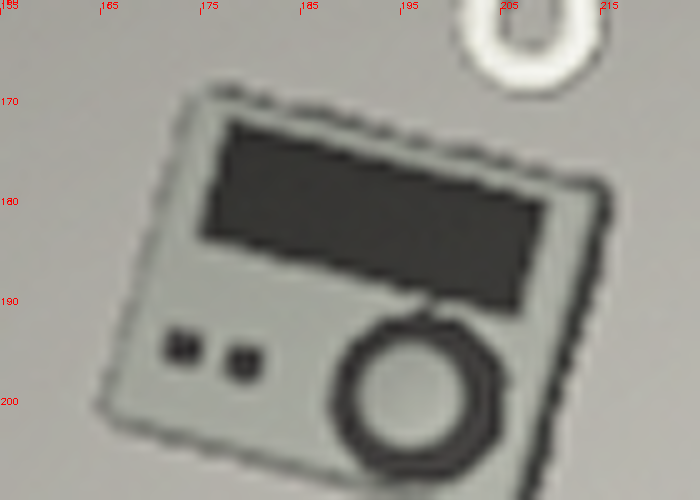

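View pics/s1.png

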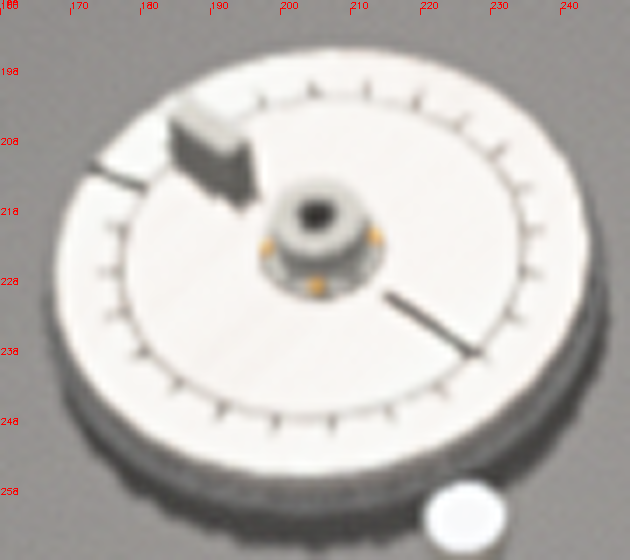

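View pics/s2.png

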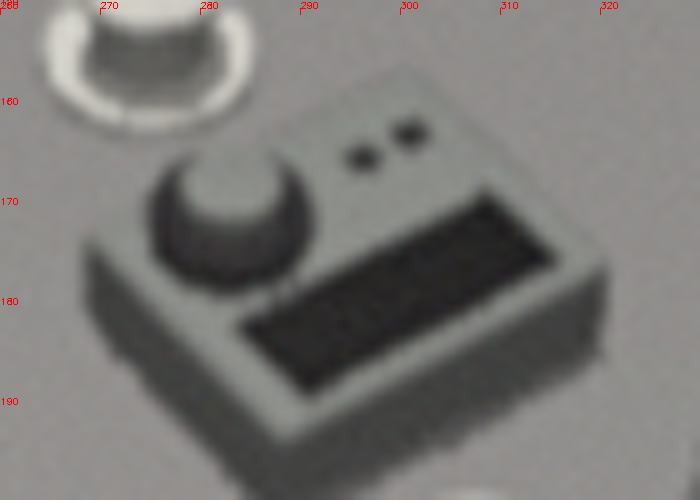

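```bash
python3 - <<'E'
from h import *
from scipy.optimize import least_squares
def fitc(P):
    f=lambda q:np.hypot(P[:,0]-q[0],P[:,1]-q[1])-q[2]
    s=least_squares(f,[P[:,0].mean(),P[:,1].mean(),.08]);return s.x,np.sqrt(np.mean(s.fun**2))
# top seam points from crop (X,Y)->px
def px(X,Y,x0,y0,s): return x0+X/s-.5,y0+Y/s-.5
seam=[(102,222),(98,300),(152,437),(246,103),(330,104),(413,150),(470,230),(482,285),(477,335),(440,425),(400,458),(302,486),(250,486),(198,465),(120,395),(98,350),(110,205),(182,128),(140,160)]
P=np.array([atz('top',*px(a,b,255,172,7),.036) for a,b in seam]); print('top seam',fitc(P[:,:2]))
# outer white edge via threshold
for n,seed,box in(('top',(296,200),None),('scene',(215,232),None)):
    g=cv2.cvtColor(cv2.imread(f'pics/{n}0.png'),cv2.COLOR_BGR2GRAY)
    m=((g>205)*255).astype(np.uint8); k=cv2.connectedComponents(m)[1]; c=(k==k[seed[1],seed[0]]).astype(np.uint8)
    ct=max(cv2.findContours(c,0,1)[0],key=cv2.contourArea); ct=cv2.convexHull(ct)[:,0]
    Q=np.array([atz(n,u,v,.036) for u,v in ct]); print(n,'outer',fitc(Q[:,:2]),len(ct))
sc=[(122,228),(118,270),(127,315),(145,352),(180,387),(224,410),(278,420),(332,418),(390,405),(440,385),(475,350),(510,312),(524,270),(524,235),(514,190),(496,152),(460,125),(412,103),(365,97),(312,94),(264,104)]
S=np.array([atz('scene',*px(a,b,160,188,7),.036) for a,b in sc]); print('scene seam',fitc(S[:,:2]))
pt=lambda a,b,z=.036:atz('top',*px(a,b,255,172,7),z)
ps=lambda a,b,z=.036:atz('scene',*px(a,b,160,188,7),z)
print('index top',pt(279,103),pt(285,208),'target',pt(350,478),pt(372,538))
print('index sc',ps(475,352),ps(388,294),'target',ps(143,187),ps(90,166))
print('fin top sc',ps(185,102,.066),ps(238,137,.066), 'top', pt(303,388,.066),pt(303,480,.066))
print('key', tri(('top',*px(412,397,155,160,10)),('scene',*px(232,185,260,150,10))),atz('top',*px(412,397,155,160,10),.057),atz('scene',*px(232,185,260,150,10),.057))
for n,u,v in(('flange',173,231),('spacer',208,162),('collet',187,146),('vial',316,167),('dish',377,237),('plug',388,157)): print(n,atz('top',u,v,.02)[:2])
E
```

```text
top seam (array([ 0.51052348, -0.1380643 ,  0.07068646]), np.float64(0.0008644383477375044))
top outer (array([ 0.51053189, -0.13868328,  0.09122005]), np.float64(0.00026916858170673673)) 35
scene outer (array([ 0.5123107 , -0.14020549,  0.09134325]), np.float64(0.0003536829081248322)) 38
scene seam (array([ 0.51168585, -0.13971972,  0.07108735]), np.float64(0.0009003746799457795))
index top [ 0.57955297 -0.1351033   0.036     ] [ 0.54120783 -0.13738097  0.036     ] target [ 0.44460134 -0.1608789   0.036     ] [ 0.42351728 -0.16871299  0.036     ]
index sc [ 0.58145766 -0.13530446  0.036     ] [ 0.54211395 -0.13775574  0.036     ] target [ 0.44462276 -0.16219318  0.036     ] [ 0.42363854 -0.168274    0.036     ]
fin top sc [ 0.44796553 -0.14058566  0.066     ] [ 0.47318402 -0.13908281  0.066     ] top [ 0.47613634 -0.13993128  0.066     ] [ 0.44434747 -0.13994786  0.066     ]
key [0.54089571 0.11359466 0.05242028] [0.54040099 0.11285141 0.057     ] [0.54376637 0.11034518 0.057     ]
flange [0.46100693 0.17242087]
spacer [0.64086713 0.08865001]
collet [0.68224415 0.14470383]
vial [ 0.63283546 -0.19351409]
dish [ 0.45470216 -0.34826704]
plug [ 0.66263095 -0.38171922]
```

Emit:
{"api": "step_arm", "payload": {"xyz": [[0.075, -0.2, 0], [0.075, -0.2, 0], [0.075, -0.2, 0], [0.075, -0.2, 0], [0.075, -0.2, 0], [0.075, -0.2, 0], [0.075, -0.2, 0], [0.075, -0.2, 0]], "delta_rot": [[0, 0, 0.033], [0, 0, 0.033], [0, 0, 0.033], [0, 0, 0], [0, 0, 0], [0, 0, 0], [0, 0, 0], [0, 0, 0]], "jaw": 1, "force": 40}}

```text
t: 0.9
eef_pos: [0.2819, 0.3078, 0.2142]
tcp_rot: [0.686, 0.728, -0.0, 0.0]
ft_force: [0.9, -0.0, 0.1]
gripper_width: 0.0366
```

Emit:
{"api": "step_arm", "payload": {"xyz": [[0.075, -0.2, 0], [0.075, -0.2, 0], [0.075, -0.2, 0], [0.075, -0.2, 0], [0.075, -0.2, 0], [0.075, -0.2, 0], [0.075, -0.2, 0], [0.075, -0.2, 0]], "delta_rot": [[0, 0, 0], [0, 0, 0], [0, 0, 0], [0, 0, 0], [0, 0, 0], [0, 0, 0], [0, 0, 0], [0, 0, 0]]}}

```text
t: 1.7
eef_pos: [0.402, -0.0123, 0.2144]
tcp_rot: [0.686, 0.728, 0.0, 0.0]
ft_force: [0.7, 0.0, -0.7]
gripper_width: 0.0004
```

Emit:
{"api": "step_arm", "payload": {"xyz": [[0.075, -0.2, 0], [0.075, -0.2, 0], [0.075, -0.2, 0], [0.075, -0.2, 0], [0, 0, 0]], "delta_rot": [[0, 0, 0], [0, 0, 0], [0, 0, 0], [0, 0, 0], [0, 0, 0]]}}

```text
t: 2.2
eef_pos: [0.4624, -0.1742, 0.2139]
tcp_rot: [0.688, 0.726, -0.001, -0.0]
ft_force: [-0.4, 0.8, -0.7]
gripper_width: 0.0007
```

Emit:
{"api": "step_arm", "payload": {"xyz": [[0, 0, -0.2], [0, 0, -0.2], [0, 0, -0.2], [0, 0, -0.095], [0, 0, 0]], "delta_rot": [[0, 0, 0], [0, 0, 0], [0, 0, 0], [0, 0, 0], [0, 0, 0]]}}

```text
t: 2.7
eef_pos: [0.4587, -0.1684, 0.0715]
tcp_rot: [0.686, 0.728, -0.001, -0.004]
ft_force: [-0.8, -0.3, -0.5]
gripper_width: 0.0007
```

```bash
python3 - <<'E'
from h import *
p,d=eyes.capture('scene'); crop('s',p,150,140,110,120,5,'pics/s3.png')
s=r.state(); print(s['eef_pos'],s['tcp_rot']); print(proj('scene',s['eef_pos']),proj('scene',[[.5113-.051,-.1423,.066]]))
E
```

```text
[ 0.46053533 -0.16933089  0.07407341] [ 6.85681732e-01  7.27898681e-01 -5.10374902e-04 -1.95233494e-03]
[[180.15889751 209.50958385]] [[188.86929435 205.08802616]]
```

View pics/s3.png

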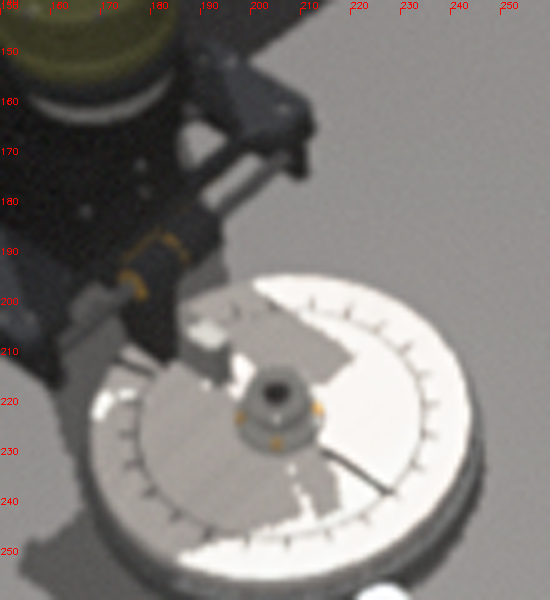

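Emit:
{"api": "step_arm", "payload": {"xyz": [[0, 0, 0], [0, 0, 0], [0, 0, 0]], "delta_rot": [[0, 0, 0], [0, 0, 0], [0, 0, 0]]}}

```text
t: 3.05
eef_pos: [0.4631, -0.171, 0.0774]
tcp_rot: [0.686, 0.728, 0.0, 0.001]
ft_force: [-0.1, 0.1, -0.2]
gripper_width: 0.0004
```

Emit:
{"api": "step_arm", "payload": {"xyz": [[0, 0, -0.05], [0, 0, -0.05], [0, 0, -0.05], [0, 0, 0], [0, 0, 0]], "delta_rot": [[0, 0, 0], [0, 0, 0], [0, 0, 0], [0, 0, 0], [0, 0, 0]]}}

```text
t: 3.55
eef_pos: [0.4615, -0.1703, 0.0448]
tcp_rot: [0.686, 0.728, -0.0, -0.001]
ft_force: [-0.6, -0.7, -0.2]
gripper_width: 0.0007
```

```bash
cat > plan.py <<'E'
import sys,numpy as np
from h import r
from scipy.spatial.transform import Rotation as R
C=np.array([.5113,-.1393])
def pose(th,gap,rad=.051,h=.018):
    t=np.radians(th);er=np.array([np.cos(t),np.sin(t)]);et=np.array([-er[1],er[0]])
    return C+rad*er+(h+gap)*et
s=r.state();q=s['tcp_rot'];x=R.from_quat(q).apply([1,0,0]);print(s['t'],s['eef_pos'],'xang',np.degrees(np.arctan2(x[1],x[0])),'ft',s['ft_force'])
E
python3 - <<'E'
from plan import *
p=s['eef_pos'][:2]
ths=[183.4]+list(np.arange(176.4,25,-7))+[24]
print(len(ths))
for i,t in enumerate(ths):
    q=pose(t,.0); print(t,np.round((q-p)/.2,4)); p=q
E
```

```text
3.55 [ 0.46146    -0.17027618  0.04483188] xang 93.39254293019064 ft [-0.61041622 -0.67317536 -0.17074439]
24
183.4 [-0.      0.0499]
176.4 [-0.0109  0.0312]
169.4 [-0.0071  0.0323]
162.4 [-0.0031  0.0329]
155.4 [0.001 0.033]
148.4 [0.005  0.0326]
141.4 [0.0089 0.0318]
134.4 [0.0127 0.0305]
127.4 [0.0163 0.0287]
120.4 [0.0197 0.0265]
113.4 [0.0228 0.0239]
106.4 [0.0255 0.0209]
99.4 [0.0279 0.0177]
92.4 [0.0298 0.0141]
85.4 [0.0313 0.0104]
78.4 [0.0324 0.0065]
71.4 [0.0329 0.0025]
64.4 [ 0.033  -0.0015]
57.400000000000006 [ 0.0325 -0.0055]
50.400000000000006 [ 0.0316 -0.0095]
43.400000000000006 [ 0.0302 -0.0133]
36.400000000000006 [ 0.0284 -0.0168]
29.400000000000006 [ 0.0261 -0.0202]
24 [ 0.0184 -0.0177]
```

Emit:
{"api": "step_arm", "payload": {"xyz": [[0, 0.025, 0], [0, 0.025, 0], [-0.011, 0.031, 0], [-0.007, 0.032, 0], [-0.003, 0.033, 0], [0.001, 0.033, 0], [0.005, 0.0325, 0], [0.009, 0.032, 0]], "delta_rot": [[0, 0, 0], [0, 0, 0], [0, 0, -0.039], [0, 0, -0.039], [0, 0, -0.039], [0, 0, -0.039], [0, 0, -0.039], [0, 0, -0.039]]}}

```text
t: 4.35
eef_pos: [0.4613, -0.1219, 0.0464]
tcp_rot: [0.903, 0.431, 0.0, 0.001]
ft_force: [-0.3, -2.0, 0.0]
gripper_width: 0.0004
```

```bash
python3 - <<'E'
from plan import *
from h import *
print(pose(141.4,0))
p,d=eyes.capture('scene'); crop('s',p,150,140,110,120,5,'pics/s4.png')
E
```

```text
4.35 [ 0.4613104  -0.12194906  0.04635538] xang 51.01745423149762 ft [-0.26513966 -1.96520995  0.0371662 ]
[ 0.46021262 -0.12154951]
```

View pics/s4.png

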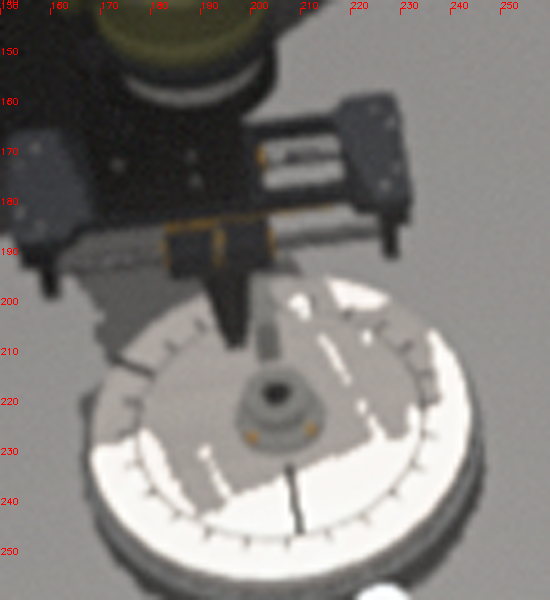

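Contact works: the dial follows (index now near pixel (208,245), fin at (202,205)). Continuing.

Emit:
{"api": "step_arm", "payload": {"xyz": [[0.0127, 0.0305, 0], [0.0163, 0.0287, 0], [0.0197, 0.0265, 0], [0.0228, 0.0239, 0], [0.0255, 0.021, 0], [0.028, 0.0177, 0], [0.03, 0.014, 0], [0.0313, 0.0104, 0]], "delta_rot": [[0, 0, -0.039], [0, 0, -0.039], [0, 0, -0.039], [0, 0, -0.039], [0, 0, -0.039], [0, 0, -0.039], [0, 0, -0.039], [0, 0, -0.039]]}}

```text
t: 5.2
eef_pos: [0.4978, -0.0872, 0.0459]
tcp_rot: [0.999, -0.044, -0.0, 0.0]
ft_force: [-1.2, -1.0, 0.6]
gripper_width: 0.0003
```

```bash
python3 - <<'E'
from plan import *
from h import *
print(pose(85.4,0))
p,d=eyes.capture('scene'); crop('s',p,150,140,110,120,5,'pics/s5.png')
E
```

```text
5.2 [ 0.49783903 -0.0872048   0.04589745] xang -5.0089070148403625 ft [-1.19636272 -0.97816659  0.62330342]
[ 0.49744813 -0.0870207 ]
```

View pics/s5.png

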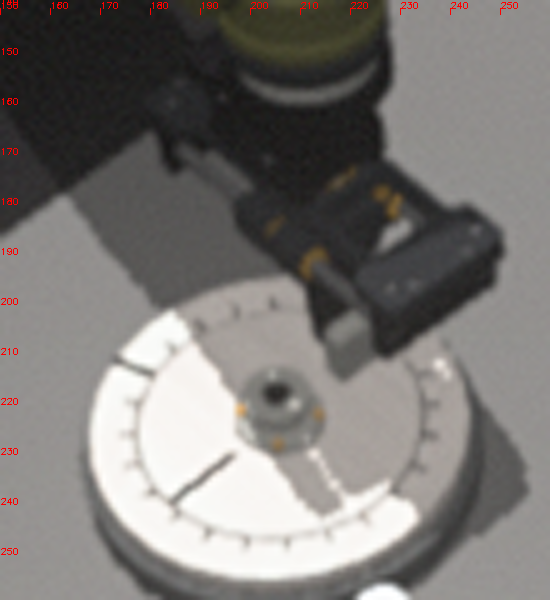

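Emit:
{"api": "step_arm", "payload": {"xyz": [[0.0324, 0.0065, 0], [0.033, 0.0025, 0], [0.033, -0.0015, 0], [0.0325, -0.0055, 0], [0.0316, -0.0095, 0], [0.03, -0.0133, 0], [0, 0, 0]], "delta_rot": [[0, 0, -0.039], [0, 0, -0.039], [0, 0, -0.039], [0, 0, -0.039], [0, 0, -0.039], [0, 0, -0.039], [0, 0, 0]]}}

```text
t: 5.95
eef_pos: [0.5368, -0.0914, 0.0458]
tcp_rot: [0.918, -0.397, 0.0, -0.0]
ft_force: [0.4, 0.4, 0.5]
gripper_width: 0.0004
```

```bash
python3 - <<'E'
from plan import *
from h import *
print(pose(43.4,0))
for n,C2,b in(('scene',(.5120,-.1400),(150,170,110,100)),):
  p=atz('scene',184.1,239.5,.036)[:2]-C2; print('prev index',np.degrees(np.arctan2(p[1],p[0])))
p,d=eyes.capture('scene'); crop('s',p,160,188,90,80,7,'pics/s6.png'); 
p,d=eyes.capture('top'); crop('s',p,255,172,84,84,7,'pics/t6.png')
E
```

```text
5.95 [ 0.53681842 -0.09142436  0.04580966] xang -46.81369631027245 ft [0.35007351 0.43033306 0.46886969]
[ 0.53598773 -0.09118019]
prev index -92.68458217540467
```

View pics/s6.png

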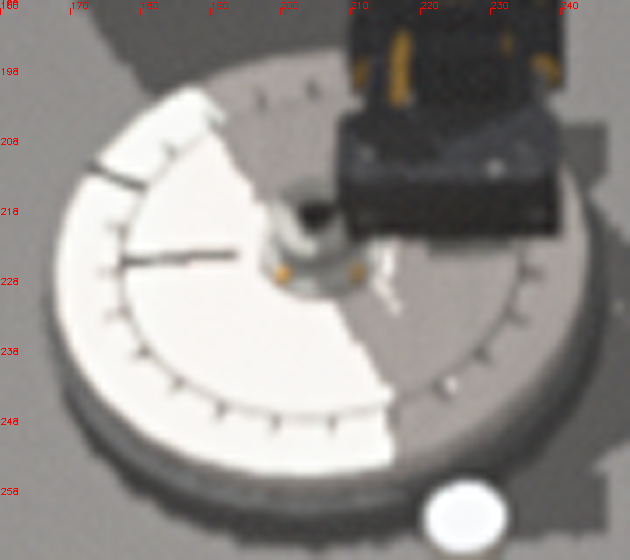

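View pics/t6.png

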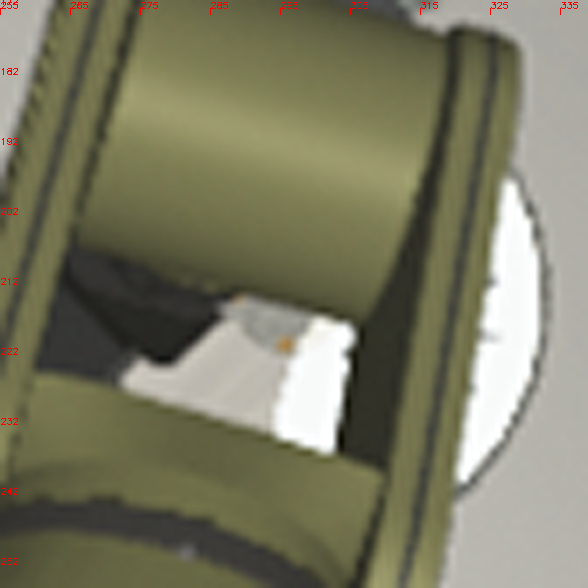

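```bash
cat > ang.py <<'E'
from h import *
import sys
C2=np.array([.5120,-.1400])
def a(X,Y,x0=160,y0=188,s=7):
    p=atz('scene',x0+X/s-.5,y0+Y/s-.5,.036)[:2]-C2; return round(np.degrees(np.arctan2(p[1],p[0])),2),round(np.hypot(*p)*1e3,1)
E
python3 - <<'E'
from ang import *
print('index',a(122,263),a(237,254),'target',a(143,187),a(90,166))
E
```

```text
index (np.float64(-133.94), np.float64(68.8)) (np.float64(-135.86), np.float64(29.4)) target (np.float64(-161.77), np.float64(70.9)) (np.float64(-162.26), np.float64(92.8))
```

Emit:
{"api": "step_arm", "payload": {"xyz": [[0.0284, -0.0168, 0], [0.0261, -0.02, 0], [0.0235, -0.023, 0], [0, 0, 0], [0, 0, 0]], "delta_rot": [[0, 0, -0.039], [0, 0, -0.039], [0, 0, -0.039], [0, 0, 0], [0, 0, 0]]}}

```text
t: 6.55
eef_pos: [0.552, -0.1033, 0.0457]
tcp_rot: [0.83, -0.558, 0.0, -0.0]
ft_force: [-0.1, 0.2, -0.7]
gripper_width: 0.0006
```

```bash
python3 - <<'E'
from plan import *
from h import *
print(pose(22.4,0))
p,d=eyes.capture('scene'); crop('s',p,165,195,50,45,14,'pics/s7.png')
E
```

```text
6.55 [ 0.55200537 -0.1032768   0.04570725] xang -67.82071915237239 ft [-0.14649967  0.18643179 -0.70507354]
[ 0.55159258 -0.10322358]
```

View pics/s7.png

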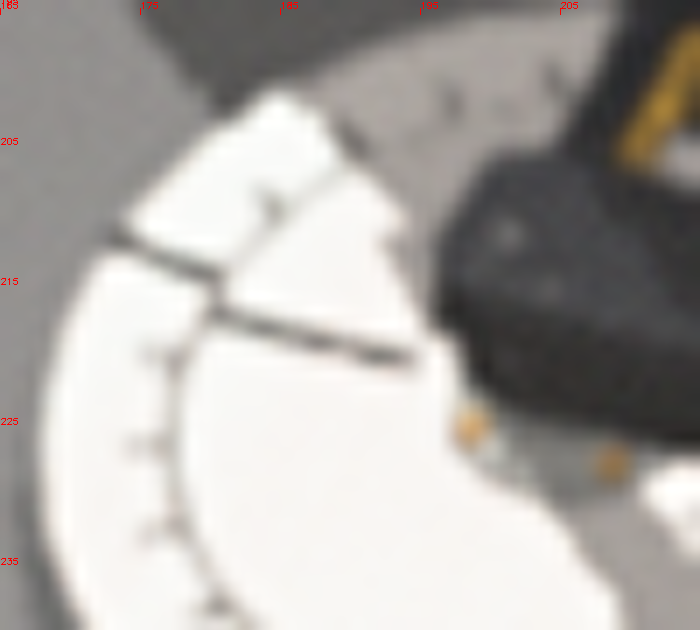

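```bash
python3 - <<'E'
from ang import *
b=lambda X,Y:a(X,Y,165,195,14)
print('index',b(213,316),b(310,339),b(410,359),'target',b(220,277),b(165,258),b(118,238))
from plan import pose
for x in (19.9,18.9,17.9,17.4,16.9): print(x,(pose(x,0)-pose(22.4,0))/.2)
E
```

```text
index (np.float64(-154.95), np.float64(67.4)) (np.float64(-155.13), np.float64(49.3)) (np.float64(-156.94), np.float64(31.0)) target (np.float64(-161.84), np.float64(70.2)) (np.float64(-161.73), np.float64(81.2)) (np.float64(-162.13), np.float64(91.0))
6.6 [ 0.55196964 -0.10324694  0.04571036] xang -67.86325627572984 ft [ 0.16101558 -0.23895306  0.12990078]
19.9 [ 0.00767641 -0.00895937]
18.9 [ 0.01063629 -0.01263547]
17.9 [ 0.01353157 -0.01636266]
17.4 [ 0.01495471 -0.01824506]
16.9 [ 0.01636136 -0.02013981]
```

Emit:
{"api": "step_arm", "payload": {"xyz": [[0.004, -0.005, 0], [0.004, -0.005, 0], [0.004, -0.005, 0], [0.004, -0.005, 0], [0, 0, 0], [0, 0, 0], [0, 0, 0]], "delta_rot": [[0, 0, -0.0076], [0, 0, -0.0076], [0, 0, -0.0076], [0, 0, -0.0076], [0, 0, 0], [0, 0, 0], [0, 0, 0]]}}

```text
t: 7.3
eef_pos: [0.5553, -0.1075, 0.0456]
tcp_rot: [0.801, -0.599, 0.0, 0.0]
ft_force: [-0.5, 1.4, 0.4]
gripper_width: 0.0003
```

```bash
python3 - <<'E'
from plan import *
from h import *
p,d=eyes.capture('scene'); crop('s',p,165,195,50,45,14,'pics/s8.png')
E
```

```text
7.3 [ 0.55532308 -0.10751304  0.04563363] xang -73.53066826703936 ft [-0.53585473  1.42855915  0.38020949]
```

View pics/s8.png

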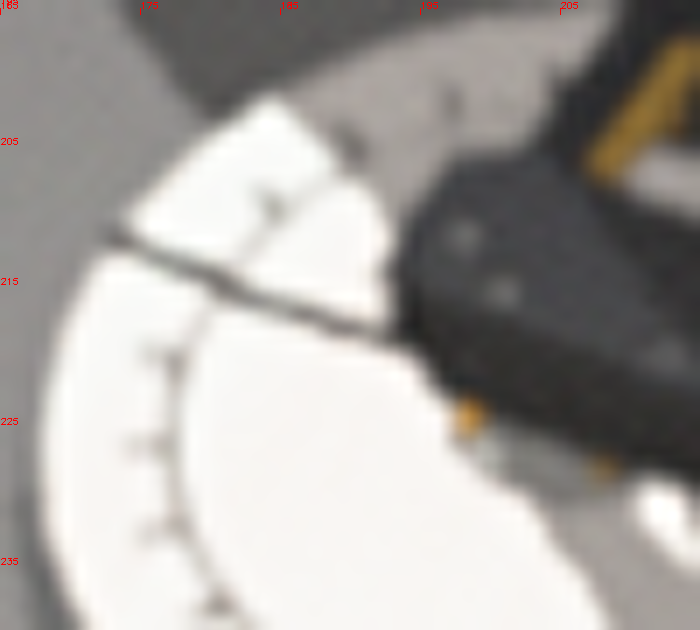

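```bash
python3 - <<'E'
from ang import *
b=lambda X,Y:a(X,Y,165,195,14)
print('index',b(240,294),b(290,311),b(340,326),b(390,339),'target',b(220,279),b(165,257),b(118,238))
E
```

```text
index (np.float64(-160.15), np.float64(65.1)) (np.float64(-160.05), np.float64(55.2)) (np.float64(-160.41), np.float64(45.6)) (np.float64(-161.58), np.float64(36.2)) target (np.float64(-161.52), np.float64(70.0)) (np.float64(-161.87), np.float64(81.3)) (np.float64(-162.13), np.float64(91.0))
```

Emit:
{"api": "step_arm", "payload": {"xyz": [[0.0017, -0.0023, 0], [0.0017, -0.0023, 0], [0, 0, 0], [0, 0, 0], [0, 0, 0]], "delta_rot": [[0, 0, -0.0033], [0, 0, -0.0033], [0, 0, 0], [0, 0, 0], [0, 0, 0]]}}

```text
t: 7.85
eef_pos: [0.5559, -0.1083, 0.0456]
tcp_rot: [0.795, -0.607, -0.0, 0.0]
ft_force: [-0.8, 1.2, 0.7]
gripper_width: 0.0002
```

Emit:
{"api": "step_arm", "payload": {"xyz": [[-0.005, 0.017, 0], [-0.015, 0.05, 0], [-0.01, 0.04, 0.02], [0, 0, 0.1], [0, 0, 0.2], [0, 0.1, 0.2], [0, 0.2, 0.1], [0, 0.2, 0]], "delta_rot": [[0, 0, 0], [0, 0, 0], [0, 0, 0], [0, 0, 0], [0, 0, 0], [0, 0, 0], [0, 0, 0], [0, 0, 0]]}}

```text
t: 8.65
eef_pos: [0.5526, 0.0142, 0.1753]
tcp_rot: [0.794, -0.607, 0.004, -0.003]
ft_force: [-0.2, 1.2, 0.7]
gripper_width: 0.0005
```

Emit:
{"api": "step_arm", "payload": {"xyz": [[0, 0.2, 0], [0, 0.2, 0], [0, 0, 0], [0, 0, 0]], "delta_rot": [[0, 0, 0], [0, 0, 0], [0, 0, 0], [0, 0, 0]]}}

```text
t: 9.05
eef_pos: [0.5497, 0.0942, 0.1699]
tcp_rot: [0.796, -0.606, 0.0, 0.0]
ft_force: [0.4, -0.3, 0.2]
gripper_width: 0.0006
```

```bash
python3 - <<'E'
from plan import *
from h import *
p,d=eyes.capture('scene'); cv2.imwrite('pics/s9f.png',p[:,:,::-1]); crop('s',p,165,195,50,45,14,'pics/s9.png')
p,d=eyes.capture('top'); crop('s',p,255,172,84,84,7,'pics/t9.png')
E
```

```text
9.05 [0.54966576 0.0942005  0.16988339] xang -74.57989629763459 ft [ 0.40678309 -0.32262879  0.24307669]
```

View pics/s9.png

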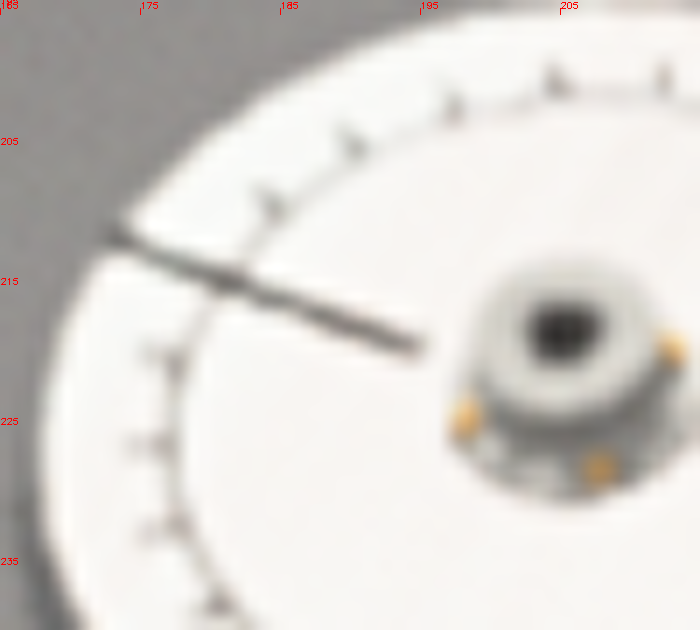

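View pics/t9.png

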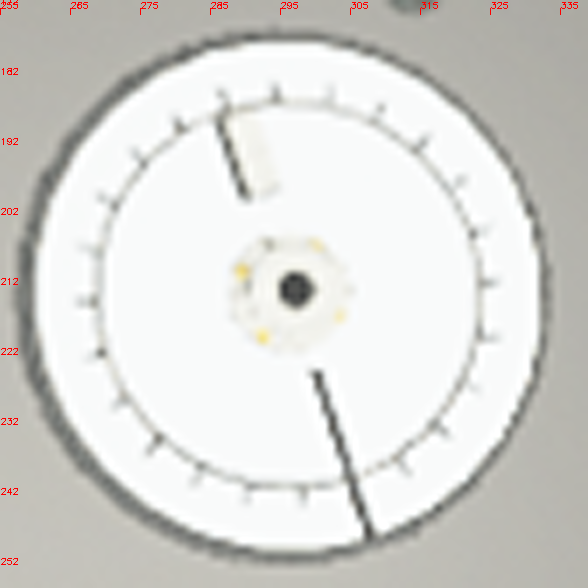

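```bash
python3 - <<'E'
from h import *
for n,c,rr in(('top',(196,199),14),('scene',(283,170),12)):
    d=np.load(f'pics/{n}0.npy'); T=eyes.camera_info(n)['T']
    print(n)
    for v in range(c[1]-rr,c[1]+rr,2):
        row=[]
        for u in range(c[0]-rr,c[0]+rr,2):
            o,dr=ray(n,u,v); row.append(int(round(1e3*(o+dr*d[v,u])[2])))
        print(v,row)
E
```

```text
top
185 [33, 35, 34, 35, 36, 36, 33, 33, 35, 36, 37, 35, 34, 30]
187 [35, 35, 36, 36, 33, 34, 35, 38, 33, 36, 36, 38, 35, 29]
189 [34, 32, 34, 34, 32, 33, 33, 33, 34, 37, 35, 37, 36, 33]
191 [31, 38, 33, 34, 35, 33, 35, 30, 33, 35, 30, 36, 36, 34]
193 [33, 34, 30, 32, 31, 49, 46, 44, 46, 47, 44, 35, 33, 33]
195 [35, 36, 33, 35, 50, 46, 54, 56, 56, 46, 43, 35, 34, 35]
197 [34, 30, 32, 44, 46, 56, 56, 56, 55, 57, 47, 48, 33, 32]
199 [34, 35, 35, 45, 55, 57, 54, 57, 55, 58, 47, 45, 31, 35]
201 [36, 36, 32, 49, 58, 56, 56, 57, 59, 56, 45, 43, 34, 37]
203 [34, 35, 38, 46, 46, 54, 57, 56, 57, 57, 46, 44, 33, 35]
205 [33, 36, 37, 38, 45, 42, 43, 55, 45, 45, 47, 37, 33, 33]
207 [2, 31, 32, 33, 36, 46, 47, 49, 46, 43, 36, 37, 33, 30]
209 [0, 0, 0, 1, -3, 33, 32, 36, 36, 32, 34, 36, 34, 18]
211 [-1, -1, 1, 2, -4, -3, 0, 1, 2, 30, 31, 34, 31, 5]
scene
158 [6, 5, 8, 4, 6, 3, 3, 2, -1, -3, 1, 2]
160 [6, 7, 6, 5, 2, 1, 2, -2, 4, 4, 1, 37]
162 [0, 7, 6, 3, 2, -1, 3, 0, -1, 36, 33, 37]
164 [4, -1, 0, 1, 1, 56, 57, 37, 33, 33, 34, 35]
166 [1, 2, 4, 51, 55, 56, 56, 54, 57, 36, 38, 37]
168 [-3, 3, 50, 49, 57, 54, 58, 56, 56, 49, 39, 34]
170 [-1, 35, 45, 50, 54, 58, 60, 57, 54, 45, 38, 36]
172 [34, 35, 46, 48, 47, 49, 51, 49, 47, 46, 31, 38]
174 [34, 33, 43, 46, 46, 43, 48, 46, 48, 993, 36, 37]
176 [33, 36, 36, 38, 42, 44, 46, 43, 41, 38, 34, 33]
178 [28, 33, 33, 33, 35, 39, 37, 35, 36, 35, 32, 33]
180 [17, 25, 35, 33, 35, 33, 34, 37, 35, 35, 38, 36]
```

View pics/s9f.png

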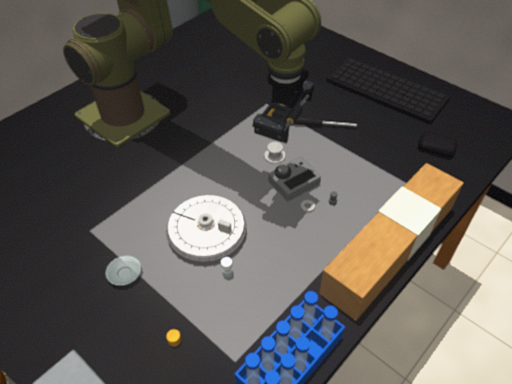

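Emit:
{"api": "step_arm", "payload": {"xyz": [[-0.04, 0.09, 0], [0, 0, -0.15], [0, 0, -0.15], [0, 0, -0.15], [0, 0, -0.06], [0, 0, 0], [0, 0, 0], [0, 0, 0]], "delta_rot": [[0, 0, 0], [0, 0, 0], [0, 0, 0], [0, 0, 0], [0, 0, 0], [0, 0, 0], [0, 0, 0], [0, 0, 0]]}}

```text
t: 9.95
eef_pos: [0.5436, 0.111, 0.0697]
tcp_rot: [0.795, -0.607, 0.001, -0.001]
ft_force: [-0.3, -0.5, 0.0]
gripper_width: 0.0003
```

```bash
python3 - <<'E'
from plan import *
from h import *
p,d=eyes.capture('scene'); crop('s',p,250,120,70,60,10,'pics/s10.png')
p,d=eyes.capture('top'); crop('s',p,155,160,70,50,10,'pics/t10.png')
E
```

```text
9.95 [0.54358318 0.11095586 0.06974979] xang -74.75721969066134 ft [-0.308348   -0.53607727  0.00795362]
```

View pics/s10.png

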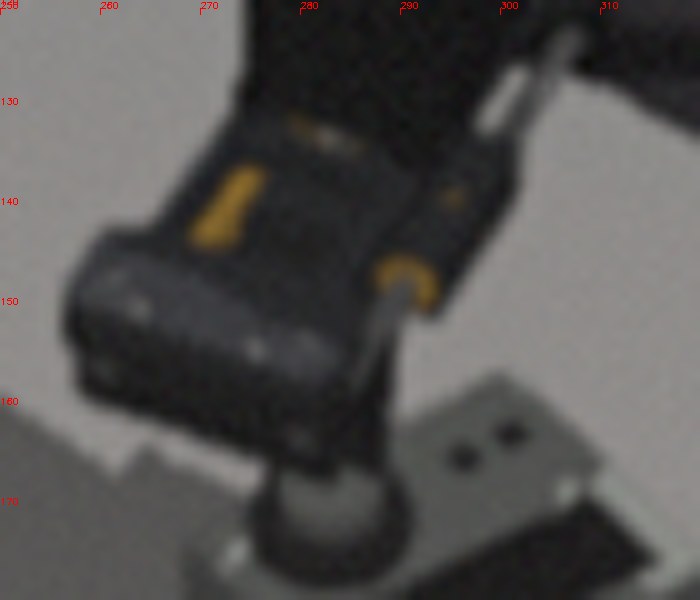

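Emit:
{"api": "step_arm", "payload": {"xyz": [[0, 0, -0.02], [0, 0, -0.015], [0, 0, -0.015], [0, 0, -0.015], [0, 0, -0.015], [0, 0, -0.01], [0, 0, 0], [0, 0, 0]], "delta_rot": [[0, 0, 0], [0, 0, 0], [0, 0, 0], [0, 0, 0], [0, 0, 0], [0, 0, 0], [0, 0, 0], [0, 0, 0]]}}

```text
t: 10.85
eef_pos: [0.542, 0.1111, 0.0512]
tcp_rot: [0.795, -0.607, -0.0, 0.0]
ft_force: [-5.9, -0.5, 10.8]
gripper_width: 0.0003
```

Emit:
{"api": "step_arm", "payload": {"xyz": [[0, 0, -0.006], [0, 0, 0], [0, 0, 0]], "delta_rot": [[0, 0, 0], [0, 0, 0], [0, 0, 0]]}}

```text
t: 11.15
eef_pos: [0.5421, 0.1112, 0.051]
tcp_rot: [0.795, -0.607, -0.0, 0.0]
ft_force: [-8.7, -1.0, 16.6]
gripper_width: 0.0003
```

Emit:
{"api": "step_arm", "payload": {"xyz": [[0, 0, 0.02], [0, 0, 0.05], [0, 0, 0.1], [0, 0, 0.2], [0, 0, 0.2], [0, 0, 0], [0, 0, 0], [0, 0, 0]], "delta_rot": [[0, 0, 0], [0, 0, 0], [0, 0, 0], [0, 0, 0], [0, 0, 0], [0, 0, 0], [0, 0, 0], [0, 0, 0]]}}

```text
t: 11.95
eef_pos: [0.5411, 0.111, 0.1609]
tcp_rot: [0.795, -0.607, -0.001, 0.001]
ft_force: [-1.1, -0.3, -0.4]
gripper_width: 0.0002
```

```bash
python3 - <<'E'
from plan import *
from h import *
p,d=eyes.capture('scene'); crop('s',p,165,130,155,120,5,'pics/s11.png')
E
```

```text
11.95 [0.54110087 0.11097201 0.16094952] xang -74.72716958584785 ft [-1.06476221 -0.27371564 -0.36320276]
```

View pics/s11.png

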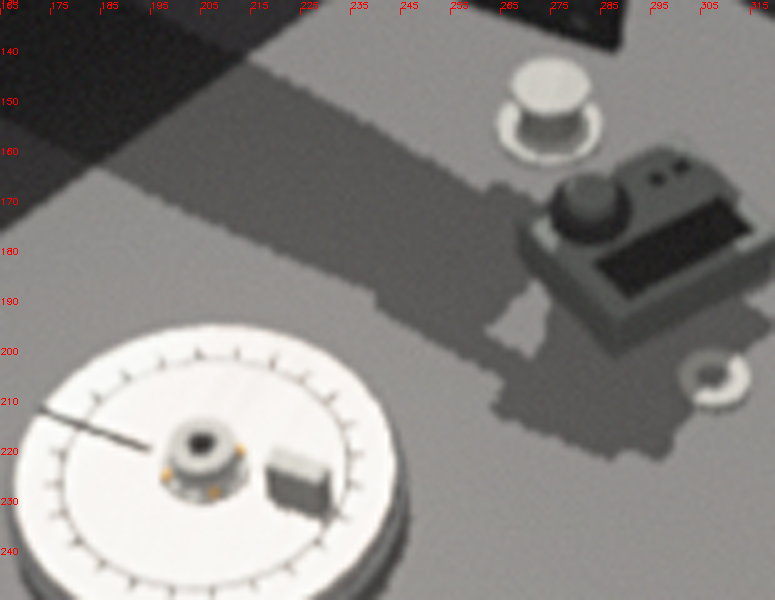

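The dial is still on the line (the mark runs straight into the target line near pixel (181,215)), the key is up, and the flange and spacer haven't moved. Handing in.

```bash
python3 - <<'E'
from h import *
p,d=eyes.capture('scene')
for u,v in((283,167),(283,169),(281,168),(285,168)):
    o,dr=ray('scene',u,v); print(round((o+dr*d[v,u])[2],4))
print(r.job_done())
E
```

```text
0.056
0.0595
0.0576
0.0545
the job is handed in; nothing more can be done
None
```

I turned the dial about 165° clockwise by pushing one side of the fin with the closed fingertips. I backed the arm away, pressed the round key once, released it, and handed the job in at about 12 s of the 54 s allowed.

**Dial:** after the last nudge, the index mark and target line ran together as one straight line in both camera views. The previous measurement had the dial about 1.3° short, and the last nudge was about 1.2°. I did not measure the angle again after it, only looked at the pictures. The scene view after the key press still shows the dial on the line.

**Key:** it stopped at 51 mm, its full 6 mm of travel, and the force rose from 11 to 17 N against the stop. The wrist also felt up to 9 N sideways during the press. After release, the camera depth read 55–60 mm for the key top, so the key was up again.

**Loose parts:** none looked out of place in a picture taken before the key press. Afterwards I only saw the flange and spacer, and both were where they started. I did not measure any of their positions again.

**What disagreed:** the two cameras differed by about 2 mm, and my first estimate of the key's height from both views was about 5 mm low. The depth images gave about 56 mm, which agrees with the stated 57 mm.

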